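# Find the full tin of polishing paste by feel

### The job

Three look-alike tins of polishing paste stand in the rack on the polishing bench, locked in by a sprung keeper bar. Draw the lock pin up out of its bore and park it, let go and hanging by its collar, in the slotted notch at the side of the rack, so that the bar swings clear; only then heft the tins, without tipping or dropping any, to find the heaviest, which is the full one. Finish while still holding that heaviest tin up in the gripper, upright and still, its underside about 20 cm above the bench or higher, with the two lighter tins standing back in bays of the rack (any bay will do) and the other things on the bench left alone.

Things in the scene. Friction and masses are not known exactly. Their poses are not given: they have to be found in the camera images.
- rack: grey steel rack fixed to the bench; origin under its centre on the bench, y along it. Plate 110 x 360 x 12 mm; on it three bays at y = 100, 0, -100 mm, walls 8 mm high (tops 20 mm above the bench), inside 70 mm along x, 84 mm or more along y; tins stand on the plate, 12 mm up. Round hinge post (24 mm) at y = 165 mm, square post (36 mm) at y = -165 mm, both 87 mm tall
- bar (a joint): flat steel keeper bar over the tins, 20 x 8 mm, underside 87 mm and top 95 mm above the bench, ring end 36 mm square on the square post. Turns about the hinge post (boss 98 mm high). 0 = locked over the tins; with the pin out a light spring (under 1 N) swings it by itself, in 2 to 3 s, to the rack's +x side as far as about 1.9 rad, where it stays
- pin: loose steel lock pin, upright through ring and bore (2 mm play), 60 g: shank 10 mm thick, 32 mm long, tapered foot; collar 26 mm wide, 4 mm thick; round dark grip 16 mm wide, 40 mm tall. Origin: centre of the collar's underside, at first on the bar, 95 mm above the bench; z up; grip 4 to 44 mm above it, shank 32 mm below. Clear when raised 35 mm
- bore (a point): centre of the mouth of the 12 mm bore in the top of the square post, 87 mm above the bench; axes as the rack
- notch (a point): parking place: middle of the notch at the bracket's top, 80 mm above the bench; axes as the rack. The bracket is a fork 40 mm wide, 8 mm thick, standing out from the square post towards the rack's -y; slot 14 mm wide along x, from 20 mm inward to 22 mm outward of this point, open below and at the outer end. The shank goes down in the slot, the collar rests on the prongs
- tin_a: closed round metal tin, a plain cylinder 56 mm wide and 70 mm tall, smooth wall, looks the same as the other two; origin at the centre of its underside, z up along its axis. Stands in one of the rack's bays at first. Weighs 0.2 to 0.75 kg; the heaviest is at least 0.1 kg heavier than both others and any of the three may be it
- tin_b: closed round metal tin, a plain cylinder 56 mm wide and 70 mm tall, smooth wall, looks the same as the other two; origin at the centre of its underside, z up along its axis. Stands in one of the rack's bays at first. Weighs 0.2 to 0.75 kg; the heaviest is at least 0.1 kg heavier than both others and any of the three may be it
- tin_c: closed round metal tin, a plain cylinder 56 mm wide and 70 mm tall, smooth wall, looks the same as the other two; origin at the centre of its underside, z up along its axis. Stands in one of the rack's bays at first. Weighs 0.2 to 0.75 kg; the heaviest is at least 0.1 kg heavier than both others and any of the three may be it
- wheel: grinding wheel, a reddish brown ring 120 mm in diameter and 20 mm thick lying on the bench, to be left alone; origin at the centre of its underside
- box: blue open parts box 120 x 160 x 50 mm (x, y, z) standing on the bench, to be left alone; origin at the centre of its underside
- brush: bench brush lying on the bench beyond the rack, to be left alone
There are look-alikes about, which are no part of the job. What is shaped like the tin_a but black or yellow is not meant.

How it is judged:
On the way, in this order (a step that is already met when the one before it is completed fails the run):
1. the pin is drawn and hangs, let go, in the side notch while all three tins still stand in the rack (horizontal distance between pin and notch below 0.022 m and z of pin in the frame of notch between -0.005 and 0.006 m and angle between pin's own z axis and vertical below 0.2 rad and contact force between pin and the fingers below 0.1 N and z of tin_a in the frame of rack between 0.007 and 0.017 m and x of tin_a in the frame of rack between -0.025 and 0.025 m and y of tin_a in the frame of rack between -0.14 and 0.14 m and angle between each of tin_a, tin_b, tin_c's own z axis and vertical below 0.1 rad and z of tin_b in the frame of rack between 0.007 and 0.017 m and x of tin_b in the frame of rack between -0.025 and 0.025 m and y of tin_b in the frame of rack between -0.14 and 0.14 m and z of tin_c in the frame of rack between 0.007 and 0.017 m and x of tin_c in the frame of rack between -0.025 and 0.025 m and y of tin_c in the frame of rack between -0.14 and 0.14 m), for 0.2 s.
2. the heaviest tin is lifted out of the rack (z of tin_a in the frame of rack above 0.022 m and contact force between tin_a and the fingers above 1 N), for 0.1 s.
At the end, for the whole second after the job is handed in: Pin let go, upright in the notch (22 mm; collar within 6 mm of its top); bar open past 1 rad; both lighter tins upright, at rest, in bays (5 mm in height), not touched; heaviest held by the fingers alone, underside over 180 mm above the bench, within 0.25 rad of upright, still (0.03 m/s) (horizontal distance between pin and notch below 0.022 m and z of pin in the frame of notch between -0.005 and 0.006 m and angle between pin's own z axis and vertical below 0.2 rad and contact force between each of pin, tin_b, tin_c and the fingers below 0.1 N and value of joint bar above 1 rad and z of tin_b in the frame of rack between 0.007 and 0.017 m and x of tin_b in the frame of rack between -0.025 and 0.025 m and y of tin_b in the frame of rack between -0.14 and 0.14 m and angle between each of tin_b, tin_c's own z axis and vertical below 0.1 rad and z of tin_c in the frame of rack between 0.007 and 0.017 m and x of tin_c in the frame of rack between -0.025 and 0.025 m and y of tin_c in the frame of rack between -0.14 and 0.14 m and linear speed of each of tin_b, tin_c below 0.02 m/s and height (world z) of tin_a above 0.18 m and angle between tin_a's own z axis and vertical below 0.25 rad and linear speed of tin_a below 0.03 m/s and contact force between tin_a and the fingers above 1 N and contact force between tin_a and rack below 0.1 N and contact force between tin_a and tin_b below 0.1 N and contact force between tin_a and tin_c below 0.1 N and contact force between tin_a and pin below 0.1 N); the arm keeps its last pose, push and grip.
It fails at once if a bystander is disturbed (moved more than 30 mm): wheel (distance of wheel from where it was at the start of the episode above 0.03 m).
It fails at once if a bystander is disturbed (moved more than 30 mm): box (distance of box from where it was at the start of the episode above 0.03 m).
It fails at once if a bystander is disturbed (moved more than 30 mm): brush (distance of brush from where it was at the start of the episode above 0.03 m).
It fails at once if a tin is tipped by more than 0.6 rad (angle between any of tin_a, tin_b, tin_c's own z axis and vertical above 0.6 rad).
It fails at once if a tin is dropped (moves faster than 0.9 m/s, out of the fingers) ((linear speed of tin_a above 0.9 m/s and contact force between tin_a and the fingers below 0.1 N) or (linear speed of tin_b above 0.9 m/s and contact force between tin_b and the fingers below 0.1 N) or (linear speed of tin_c above 0.9 m/s and contact force between tin_c and the fingers below 0.1 N)).
It also fails if it takes over 70 s, if anything falls off the work surface, if the arm or the gripper's body presses on something with over 40 N, if the wrist force passes 120 N, or if a joint passes its speed limit or range.

### The arm

A 6-joint arm with a two-finger parallel gripper is mounted at the origin on the work surface. World frame = base frame: x ahead of the robot, y to its left, z up, the work surface at z = 0. Lengths are in m, angles in rad, forces in N, time in s.
With the tool pointing down it reaches from about 0.3 to 0.775 m from the base axis. Payload 14.6 kg.
Tool frame: the origin (TCP) lies on the mounting face of the last link; the fingertips stand 199 mm ahead of it and the grasp point (between the pads) lies 180 mm ahead of it; z points along the fingers, y is the line along which they close (so a half turn about z gives the same grasp; the last joint's range is limited). The gripper opens to 94 mm and grips with 3 to 60 N. Pads are 16 mm wide; open, the fingers measure 119 mm over their backs; the gripper's body (75 mm by 177 mm) begins 78 mm behind the grasp point.
Start: joints at [-1.302, 0.3, 1.521, -0, 1.321, -0.067], TCP at [0.181, -0.519, 0.405] pointing down, gripper open.
Joint ranges: [-3.03, 3.03], [-0.79, 2.21], [0.23, 2.52], [-1.04, 4.18], [0, 3.07], [-2.55, 2.55]. Speed limits (rad/s): [2.22, 2.22, 2.57, 3.14, 3.14, 3.14].

### API

Orientations are given as a unit quaternion [w, x, y, z].
In Python, from bench import arm gives the robot as it stands. Calls block until the motion is done:
- arm.move_ptp(position, orientation): joint-space move of the TCP to a pose.
- arm.move_l(position, v=0.15, rot=None, until_force=None): straight line of the TCP; rot=None keeps the orientation; v is the mean speed in m/s. With until_force (N) it stops when the force on the tool has changed by that much, and returns True; else False.
- arm.movej(angles): joint-space move.
- arm.gripper_open() and arm.gripper_close(): open the fingers fully, or close them until they stop; the grip force is fixed at half the most.
- arm.pause(seconds).
- arm.solve_ik(position, orientation): joint angles nearest the present ones, or None.
- arm.sense(): the state.
- arm.read_camera(name): name is "scene" or "top" or "wrist"; returns (picture, depth): 400x640x3 uint8, red, green, blue; 400x640 float32, m along the optical axis (not along the pixel's ray), 0 where there is no reading.
- arm.camera_model(name): a dict with "intrinsics" (3x3 intrinsics, pixels), "rvec" (rotation vector, rad) and "tvec" (3), from world to camera coordinates, as OpenCV has them. Camera axes: x right, y down, z forward; pixel columns grow to the right and rows downward; lengths in m; the calibration is good to about 2 mm. A picture is of the moment at which its call begins: read the wrist's pose just before it. camera_model takes no time and is no camera call; for the wrist camera it gives the pose at the moment of the call.
A pose or a line that the arm cannot do raises arm.PlanningError and nothing moves.
- arm.sign_off(): hands the job in; it is judged then, once.
Trained networks look in the newest picture that a camera, given by its name, has taken for a name from the list of things; names that differ only in an ending like _2 or _b are one class to them, and where a whole thing is asked for, a point or a joint stands for the part that bears it (a point fixed in the world has none). Each returns a list of dicts, best first, with "confidence" (0 to 1); they miss things now and then, are a little off and sometimes report something else, mostly with a low value. They report only what shows in the picture. A call takes as long as a camera call. They do not tell look-alikes from the thing itself.
- arm.spot_in(query, camera): "centre" ([column, row] in pixels, amid what is visible of it).
- arm.tip_of(query, camera): "centre" ([column, row] in pixels: a listed point, or the origin of a listed thing).
The state is a dict: "clock": time; "joints": joint angles; "joint_vel": joint speeds; "effort": joint torques, N m; "ee_pos": TCP position; "tool_rot": TCP orientation; "ft_force": force on the tool from outside, world axes, zero at the start; "ft_torque": the same for the moment, N m; "width": opening from 0.0 (shut) to 1.0 (fully open); "grasp_force": force on a finger pad.
Only numpy, scipy, OpenCV 4.12 (cv2) and the standard library are available. Lean on these libraries where they do the work, as an engineer would, in place of code of your own. Each camera call takes 0.05 s, during which the arm holds its last target. There are 200 camera calls.

## Working session

There is one attempt and no reset: what is moved stays moved. The work goes in short steps, each a Python script; the robot and the scene stay as the last script left them, time stands still between calls to the robot, and variables do not carry over. Pictures are saved under pics/ and viewed, at most 10 in all, crops included, and the job is handed in when it is done.

```bash
mkdir -p pics; ls; cat > h.py <<'E'
import numpy as np, cv2
from bench import arm
def cam(n):
    m=arm.camera_model(n); R=cv2.Rodrigues(np.array(m["rvec"],float))[0]
    return np.array(m["intrinsics"],float),R,np.array(m["tvec"],float).ravel()
def ray(n,uv,c=None):
    K,R,t=c or cam(n); d=R.T@np.linalg.inv(K)@np.array([uv[0],uv[1],1.]); return -R.T@t,d
def at_z(n,uv,z,c=None):
    o,d=ray(n,uv,c); return o+d*(z-o[2])/d[2]
def at_d(n,uv,dep,c=None):
    o,d=ray(n,uv,c); return o+d*dep
def proj(p,c):
    K,R,t=c; q=K@(R@np.asarray(p,float)+t); return q[:2]/q[2]
def tri(rs):
    A=np.zeros((3,3));b=np.zeros(3)
    for o,d in rs:
        d=d/np.linalg.norm(d);P=np.eye(3)-np.outer(d,d);A+=P;b+=P@o
    x=np.linalg.solve(A,b); return x,[np.linalg.norm((np.eye(3)-np.outer(d,d)/(d@d))@(x-o)) for o,d in rs]
def save(n,im): cv2.imwrite("pics/"+n,cv2.cvtColor(im,cv2.COLOR_RGB2BGR))
E
python3 - <<'E'
from h import *
np.set_printoptions(precision=3,suppress=True)
for n in("scene","top"):
    im,d=arm.read_camera(n); save(n+".png",im); c=cam(n); print(n,"at",-c[1].T@c[2],(d>0).mean())
    for q in("pin","bore","notch","tin_a","rack","bar"):
        for r in arm.tip_of(q,n)[:5]:
            u=r["centre"]; print(n,q,np.array(u),round(r["confidence"],2))
s=arm.sense();print(s["clock"],s["tool_rot"],s["width"],s["ft_force"])
E
```

```text
pics
scene at [ 1.25  -0.743  1.153] 0.996046875
scene pin [254.7 229.9] 0.65
scene bore [252.8 233.2] 0.57
scene notch [241.6 244.8] 0.59
scene tin_a [299.8 224.1] 0.92
scene tin_a [274.1 240.9] 0.63
scene tin_a [223.8 238.1] 0.61
scene tin_a [321.9 210.5] 0.55
scene rack [297.6 226.5] 0.85Traceback (most recent call last):
  File "<stdin>", line 6, in <module>
ValueError: it knows: bore, box, brush, notch, pin, rack, tin, wheel
```

```bash
python3 - <<'E'
from h import *
np.set_printoptions(precision=3,suppress=True)
C={};U={}
for n in("scene","top"):
    im,d=arm.read_camera(n); save(n+".png",im); c=cam(n);C[n]=c; print(n,"at",-c[1].T@c[2])
    for q in("pin","bore","notch","tin_a","rack","wheel","box","brush"):
        for r in arm.tip_of(q,n)[:5]:
            u=r["centre"]; print(n,q,np.array(u),round(r["confidence"],2), at_z(n,u,.0 if q in("rack","wheel","box","brush") else .012 if q=="tin_a" else .09,c)); U.setdefault((n,q),u)
for q in("pin","bore","notch","rack"):
    if ("top",q) in U and ("scene",q) in U: print(q,tri([ray(n,U[n,q],C[n]) for n in C]))
s=arm.sense();print(s["clock"],s["tool_rot"],s["width"],s["ft_force"])
E
```

```text
scene at [ 1.25  -0.743  1.153]
scene pin [254.9 232.1] 0.64 [ 0.552 -0.187  0.09 ]
scene bore [256.6 234.6] 0.74 [ 0.562 -0.19   0.09 ]
scene notch [239.4 245.5] 0.81 [ 0.556 -0.248  0.09 ]
scene tin_a [319.3 205.6] 0.92 [0.572 0.068 0.012]
scene tin_a [296.6 225.1] 0.75 [ 0.575 -0.04   0.012]
scene tin_a [272.8 241.8] 0.67 [ 0.567 -0.136  0.012]
scene tin_a [247.3 222.2] 0.64 [ 0.455 -0.134  0.012]
scene tin_a [222.4 239. ] 0.57 [ 0.449 -0.229  0.012]
scene rack [298.7 224. ] 0.77 [ 0.57  -0.025  0.   ]
scene rack [170.6 306.6] 0.74 [ 0.515 -0.471  0.   ]
scene wheel [373.6 145.5] 0.68 [0.514 0.435 0.   ]
scene box [168.4 309.9] 0.66 [ 0.519 -0.481  0.   ]
scene brush [335.8 269.3] 0.85 [ 0.765 -0.079  0.   ]
top at [0.495 0.006 1.199]
top pin [390.9 211.8] 0.52 [ 0.549 -0.19   0.09 ]
top bore [391.2 208.4] 0.75 [ 0.559 -0.191  0.09 ]
top notch [408.7 209.7] 0.9 [ 0.555 -0.242  0.09 ]
top tin_a [332.9 204.3] 0.65 [ 0.575 -0.026  0.012]
top tin_a [393.7 250.1] 0.59 [ 0.436 -0.211  0.012]
top tin_a [304.1 199.1] 0.57 [0.591 0.062 0.012]
top tin_a [367.2 253.4] 0.55 [ 0.426 -0.13   0.012]
top tin_a [187.9 220.5] 0.54 [0.525 0.416 0.012]
top rack [336.4 203.6] 0.75 [ 0.578 -0.037  0.   ]
top wheel [190.5 221.4] 0.76 [0.522 0.412 0.   ]
top box [479.5 223.9] 0.79 [ 0.517 -0.481  0.   ]
top brush [352.9 145.2] 0.77 [ 0.763 -0.089  0.   ]
top brush [335.8 203. ] 0.4 [ 0.58  -0.035  0.   ]
pin (array([ 0.551, -0.189,  0.091]), [np.float64(0.002438054722328375), np.float64(0.0024380547223283636)])
bore (array([ 0.56 , -0.19 ,  0.089]), [np.float64(0.001833369251511162), np.float64(0.0018333692515110694)])
notch (array([ 0.554, -0.244,  0.085]), [np.float64(0.0022366306458693475), np.float64(0.002236630645869231)])
rack (array([ 0.578, -0.036,  0.016]), [np.float64(0.0011010260369964918), np.float64(0.001101026036996491)])
1.2 [-0.     0.986  0.167 -0.   ] 0.9976972767702016 [ 0.856 -0.325 -0.449]
```

View pics/scene.png

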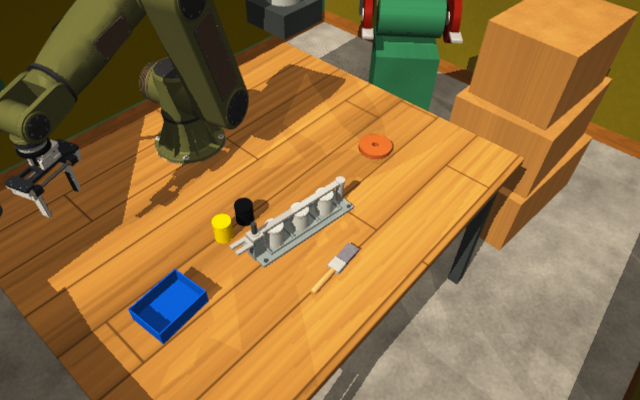

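View pics/top.png

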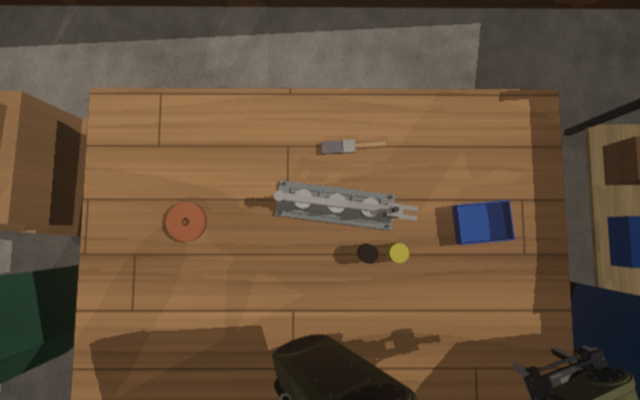

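The scene picture shows the rack from the pin/notch end (252,232) to the hinge (340,182), with three grey tins at about (276,237), (302,218) and (325,203). The top picture puts those tins at (370,207), (336,204) and (303,198), the pin at (390,208) and the notch fork at (408,210). Tin look-alikes are the black (367,253) and yellow (399,253) cylinders, which are excluded by colour. Only the grey ones in the rack are the tins. Pin candidates are the dark grip at (254,230) only. Next I'll take close wrist views.

```bash
cat >> h.py <<'E'
def quat(th,prev=None):  # tool down, tool y along world angle th
    f=(th+np.pi/2)/2; return [0.,float(np.cos(f)),float(np.sin(f)),0.]
YAW=-0.11
E
python3 - <<'E'
from h import *
np.set_printoptions(precision=3,suppress=True)
for th in(YAW,YAW+np.pi):
    for p in([.56,-.19,.36],[.59,.07,.25],[.55,-.24,.3]): print(th,arm.solve_ik(p,quat(th)))
th=min((YAW,YAW+np.pi),key=lambda t:abs(arm.solve_ik([.56,-.19,.36],quat(t))[5]))
print("th",th)
for k,(x,y) in enumerate(((.53,-.17),(.53,-.26))):
    arm.move_ptp([x,y,.42],quat(th)); c=cam("wrist"); im,d=arm.read_camera("wrist"); save(f"w{k}.png",im)
    np.savez(f"w{k}.npz",d=d,im=im,K=c[0],R=c[1],t=c[2])
    print("cam",-c[1].T@c[2],"axis",c[1][2])
    for q in("pin","bore","notch","tin_a"):
        for r in arm.tip_of(q,"wrist")[:4]: print(k,q,np.array(r["centre"]),round(r["confidence"],2),at_z("wrist",r["centre"],{"pin":.095,"bore":.087,"notch":.08,"tin_a":.012}[q],c))
print(arm.sense()["clock"],arm.sense()["joints"])
E
```

```text
-0.11 [-0.389  0.429  1.452 -0.     1.261 -0.279]
-0.11 [ 0.056  0.561  1.533 -0.     1.048  0.166]
-0.11 [-0.472  0.51   1.481 -0.     1.15  -0.362]
3.0315926535897932 None
3.0315926535897932 None
3.0315926535897932 NoneTraceback (most recent call last):
  File "<stdin>", line 5, in <module>
  File "<stdin>", line 5, in <lambda>
TypeError: 'NoneType' object is not subscriptable
```

```bash
python3 - <<'E'
from h import *
np.set_printoptions(precision=3,suppress=True)
th=YAW
for k,(x,y) in enumerate(((.53,-.17),(.53,-.26))):
    arm.move_ptp([x,y,.42],quat(th)); c=cam("wrist"); im,d=arm.read_camera("wrist"); save(f"w{k}.png",im)
    np.savez(f"w{k}.npz",d=d,im=im,K=c[0],R=c[1],t=c[2])
    print("cam",-c[1].T@c[2],"axis",c[1][2])
    for q in("pin","bore","notch","tin_a"):
        for r in arm.tip_of(q,"wrist")[:4]: print(k,q,np.array(r["centre"]),round(r["confidence"],2),at_z("wrist",r["centre"],{"pin":.095,"bore":.087,"notch":.08,"tin_a":.012}[q],c))
print(arm.sense()["clock"],arm.sense()["joints"])
E
```

```text
cam [ 0.539 -0.098  0.4  ] axis [-0.027 -0.247 -0.969]
0 pin [348.9 210.2] 0.76 [ 0.556 -0.192  0.095]
0 pin [348.5 205.7] 0.39 [ 0.556 -0.187  0.095]
0 bore [348.4 206.6] 0.74 [ 0.556 -0.191  0.087]
0 bore [489.5 102.4] 0.66 [ 0.713 -0.094  0.087]
0 notch [346.2 243.3] 0.75 [ 0.549 -0.239  0.08 ]
0 tin_a [348.5  67.1] 0.84 [ 0.577 -0.03   0.012]
0 tin_a [265.4 212. ] 0.71 [ 0.441 -0.208  0.012]
0 tin_a [344.4 144.5] 0.66 [ 0.563 -0.125  0.012]
0 tin_a [250.7 158.9] 0.56 [ 0.434 -0.13   0.012]
cam [ 0.539 -0.188  0.4  ] axis [-0.028 -0.246 -0.969]
1 pin [341.6 128.3] 0.97 [ 0.556 -0.193  0.095]
1 bore [341.5 128.2] 0.69 [ 0.556 -0.193  0.087]
1 notch [338.4 172. ] 0.94 [ 0.549 -0.24   0.08 ]
1 tin_a [253.5 152. ] 0.81 [ 0.439 -0.212  0.012]
1 tin_a [340.2  76.2] 0.74 [ 0.565 -0.13   0.012]
1 tin_a [236.1  86.7] 0.71 [ 0.431 -0.127  0.012]
3.95 [-0.517  0.379  1.379  0.     1.383 -0.408]
```

View pics/w0.png

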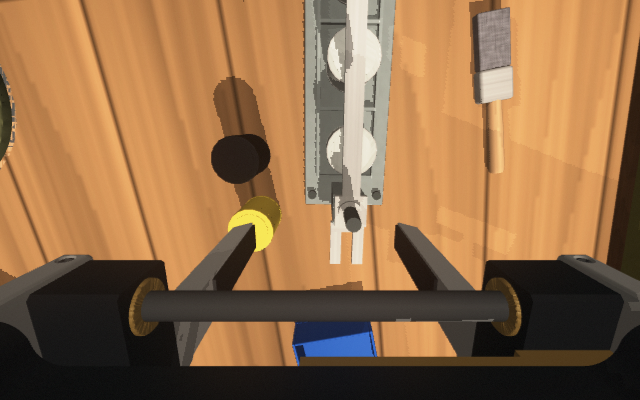

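View pics/w1.png

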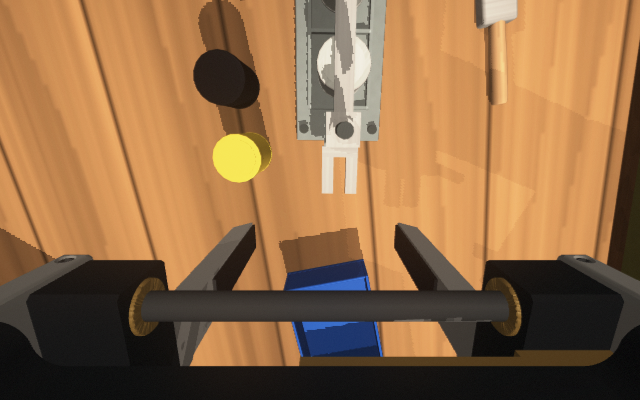

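Both wrist pictures show the pin's dark grip, standing in the ring at (350,215) in w0 and (343,130) in w1. The open fork is just below it, with its slot at (347,245) and (338,172). The yellow and black cylinders are well to the left. Now I'll refine the poses from depth and both views.

```bash
python3 - <<'E'
from h import *
np.set_printoptions(precision=4,suppress=True)
cs=[]
for k in(0,1):
    z=np.load(f"w{k}.npz"); c=(z["K"],z["R"],z["t"]); cs.append(c); d=z["d"]
    v,u=np.mgrid[0:400,0:640]; q=np.stack([u,v,np.ones_like(u)],-1)@np.linalg.inv(c[0]).T*d[...,None]
    P=((q-c[2])@c[1]).reshape(-1,3); P=P[(d.ravel()>.1)]
    def near(x,y,r,a,b): return P[(np.hypot(P[:,0]-x,P[:,1]-y)<r)&(P[:,2]>a)&(P[:,2]<b)]
    g=near(.556,-.192,.03,.128,.15); print(k,"pin top",len(g),g.mean(0),g.min(0),g.max(0))
    for x,y in((.565,-.13),(.577,-.035)):
        t=near(x,y,.045,.077,.0855)
        if len(t)>50:
            e,rad=cv2.minEnclosingCircle((t[:,:2]*1000).astype(np.float32)); print(" tin",len(t),np.array(e)/1000,rad,np.median(t[:,2]))
    b=P[(P[:,2]>.088)&(P[:,2]<.1)&(abs(P[:,0]-.57)<.05)&(P[:,1]>-.16)&(P[:,1]<.0)]
    l=cv2.fitLine(b[:,:2].astype(np.float32),cv2.DIST_HUBER,0,.001,.001).ravel(); print(" bar yaw",-np.arctan(l[0]/l[1]),np.median(b[:,2]),"x at y=-.192",l[2]+(-.192-l[3])*l[0]/l[1])
    n=near(.549,-.25,.03,.074,.085); r=cv2.minAreaRect((n[:,:2]*1000).astype(np.float32)); print(" fork",len(n),r,np.median(n[:,2]))
for q,a,b in(("pin",(348.9,210.2),(341.6,128.3)),("notch",(346.2,243.3),(338.4,172.)),("bore",(348.4,206.6),(341.5,128.2)),("tin",(344.4,144.5),(340.2,76.2))):
    print(q,tri([ray(0,a,cs[0]),ray(0,b,cs[1])]))
E
```

```text
0 pin top 239 [ 0.5557 -0.1926  0.1377] [ 0.5483 -0.2018  0.1283] [ 0.5637 -0.1861  0.1407]
 tin 1063 [ 0.565  -0.1281] 28.20864486694336 0.08223464429655106
 tin 1367 [ 0.5763 -0.0319] 28.268993377685547 0.08226470125694293
 bar yaw -0.12187667 0.09500721627107285 x at y=-.192 0.55666625
 fork 699 ((549.0476684570312, -242.76800537109375), (45.363319396972656, 39.85923385620117), 83.38180541992188) 0.07992890888185261
1 pin top 247 [ 0.5557 -0.1941  0.1388] [ 0.5482 -0.2019  0.1317] [ 0.5636 -0.1865  0.1412]
 tin 1345 [ 0.565  -0.1284] 28.323570251464844 0.08226986891606224
 bar yaw -0.1232831 0.09500277865011907 x at y=-.192 0.5567357
 fork 873 ((549.1735229492188, -242.7362823486328), (45.22966766357422, 39.21546936035156), 83.61293029785156) 0.07995933610956764
pin (array([ 0.5558, -0.1927,  0.0945]), [np.float64(0.00017762509788352525), np.float64(0.00017762509788349463)])
notch (array([ 0.5492, -0.2416,  0.073 ]), [np.float64(0.0004442860732834946), np.float64(0.0004442860732833607)])
bore (array([ 0.5565, -0.1927,  0.0798]), [np.float64(0.00022995325591840143), np.float64(0.0002299532559184875)])
tin (array([ 0.565 , -0.1268, -0.0064]), [np.float64(0.0013633135397178148), np.float64(0.0013633135397177298)])
```

Heights match the text: pin top 139 mm, tin tops 82 mm, bar 95 mm, fork 80 mm. Rack yaw is about -0.12, so I'll draw the pin now.

```bash
sed -i 's/^YAW=.*/YAW=-0.12/' h.py; python3 - <<'E'
from h import *
np.set_printoptions(precision=4,suppress=True)
px,py=.5558,-.1935; nx,ny=.5495,-.2415
def st(l):
    s=arm.sense(); print(l,round(s["clock"],2),s["ee_pos"],s["ft_force"],round(s["width"]*94,1),round(s["grasp_force"],1)); return s
arm.move_ptp([px,py,.36],quat(YAW)); arm.move_l([px,py,.303],v=.08); st("at pin")
arm.gripper_close(); s=st("closed")
assert 12<s["width"]*94<20
r=arm.move_l([px,py,.365],v=.06,until_force=25); st("up %s"%r)
arm.move_l([nx,ny,.365],v=.1); st("over notch")
E
```

```text
at pin 5.27 [ 0.5559 -0.1936  0.3035] [ 0.7406  0.5044 -0.8993] 94.0 0.0
closed 6.45 [ 0.5557 -0.1935  0.303 ] [-1.9947  0.0273  1.2673] 15.5 30.0
up False 7.63 [ 0.5558 -0.1935  0.3645] [ 0.0319 -0.1897 -0.3774] 15.4 30.0
over notch 8.27 [ 0.5494 -0.2417  0.3649] [ 0.5454 -0.0264 -0.4519] 15.7 30.0
```

```bash
python3 - <<'E'
from h import *
arm.move_l([.5495,-.2415,.332],v=.1)
im,d=arm.read_camera("wrist"); save("w2.png",cv2.resize(im[170:370,200:460],None,fx=3,fy=3,interpolation=cv2.INTER_CUBIC)[:600,:780])
c=cam("wrist"); 
for p in([.5495,-.2415,.08],[.5495,-.2415,.092],[.5498,-.2415,.124]): print(p,(proj(p,c)-[200,170])*3)
im,d=arm.read_camera("top"); save("t2.png",cv2.resize(im[120:270,250:450],None,fx=4,fy=4))
E
```

```text
[0.5495, -0.2415, 0.08] [369.83170317 131.27761192]
[0.5495, -0.2415, 0.092] [369.67649977 144.50819308]
[0.5498, -0.2415, 0.124] [370.4353881  187.13540335]
```

View pics/w2.png

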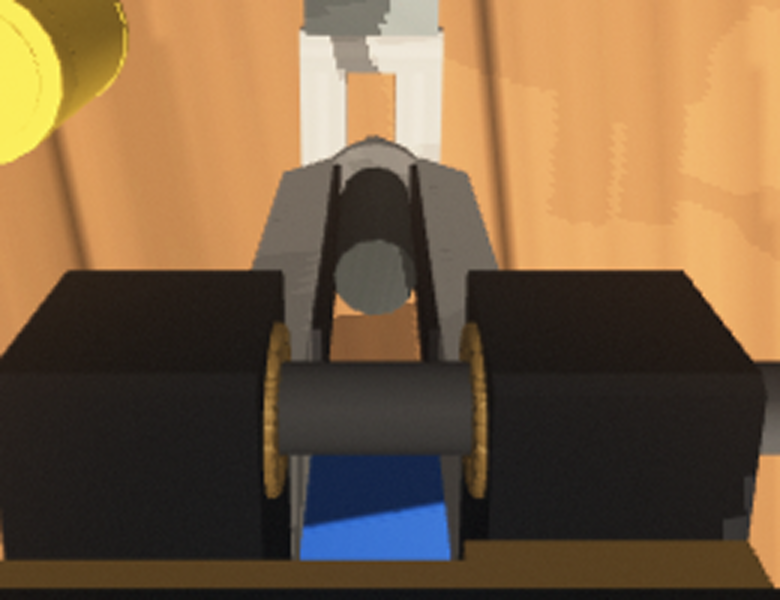

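The crop shows the slot centred at column 370 and the held pin at column 375. The pin is therefore about 1 mm too far in +x, so I'll shift by -1 mm and lower.

```bash
python3 - <<'E'
from h import *
np.set_printoptions(precision=4,suppress=True)
def st(l):
    s=arm.sense(); print(l,round(s["clock"],2),s["ee_pos"],s["ft_force"],round(s["width"]*94,1),round(s["grasp_force"],1)); return s
nx,ny=.5484,-.2415
arm.move_l([nx,ny,.332],v=.05); st("a")
r=arm.move_l([nx,ny,.286],v=.03,until_force=4); s=st("down %s"%r)
if s["ee_pos"][2]<.2905:
    arm.gripper_open(); st("open"); arm.move_l([nx,ny,.36],v=.1)
    arm.move_l([.53,-.20,.42],v=.2)
    c=cam("wrist"); im,d=arm.read_camera("wrist"); save("w3.png",im)
    for q in("pin","notch","bore"):
        for r in arm.tip_of(q,"wrist")[:2]: print(q,np.array(r["centre"]),r["confidence"],at_z(0,r["centre"],.08,c))
    v,u=np.mgrid[0:400,0:640]; P=((np.stack([u,v,np.ones_like(u)],-1)@np.linalg.inv(c[0]).T*d[...,None]-c[2])@c[1]).reshape(-1,3)
    g=P[(np.hypot(P[:,0]-.549,P[:,1]+.2415)<.02)&(P[:,2]>.095)&(P[:,2]<.2)]; print("pin top",len(g),g.mean(0),g.max(0))
    st("end")
E
```

```text
a 9.1 [ 0.5484 -0.2415  0.3323] [ 0.1337 -0.0835 -1.1409] 15.0 30.0
down True 10.45 [ 0.5484 -0.2415  0.2879] [-0.6608  1.2868  5.0961] 15.3 30.0
open 11.71 [ 0.5483 -0.2414  0.2871] [-0.3459 -0.7941  0.5014] 93.7 0.0
pin [344.4 222.7] 0.98 [ 0.5489 -0.2409  0.08  ]
notch [340.9 221.7] 0.73 [ 0.5449 -0.2391  0.08  ]
bore [344.8 181.9] 0.67 [ 0.5544 -0.1919  0.08  ]
pin top 289 [ 0.5488 -0.2393  0.1177] [ 0.5566 -0.234   0.1256]
end 13.32 [ 0.5302 -0.2006  0.4186] [0.3736 1.0847 0.3022] 94.3 0.0
```

View pics/w3.png

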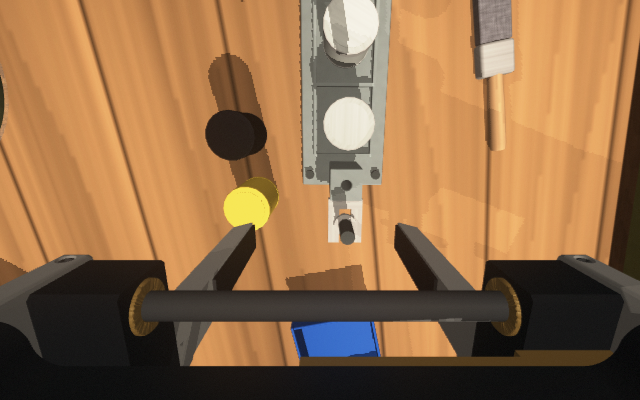

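```bash
python3 - <<'E'
from h import *
np.set_printoptions(precision=4,suppress=True)
# over the rack centre: tins
arm.move_ptp([.565,-.10,.42],quat(YAW)); c=cam("wrist"); im,d=arm.read_camera("wrist"); save("w4.png",im)
v,u=np.mgrid[0:400,0:640]; P=((np.stack([u,v,np.ones_like(u)],-1)@np.linalg.inv(c[0]).T*d[...,None]-c[2])@c[1]).reshape(-1,3)
o=np.array([.5758,-.0297]); yv=np.array([.1197,.9928])
for k in(.1,0,-.1):
    p=o+k*yv; t=P[(np.hypot(*(P[:,:2]-p).T)<.042)&(P[:,2]>.077)&(P[:,2]<.0855)]
    e,r=cv2.minEnclosingCircle((t[:,:2]*1000).astype(np.float32)); print(k,p,len(t),np.array(e)/1000,r,np.median(t[:,2]))
print(arm.sense()["clock"])
E
```

```text
0.1 [0.5878 0.0696] 2737 [0.5895 0.0657] 28.342002868652344 0.08238956787927178
0 [ 0.5758 -0.0297] 2123 [ 0.5764 -0.0317] 28.28701400756836 0.08229386614220287
-0.1 [ 0.5638 -0.129 ] 1731 [ 0.565  -0.1282] 28.41841697692871 0.0822717478629274
13.8667
```

View pics/w4.png

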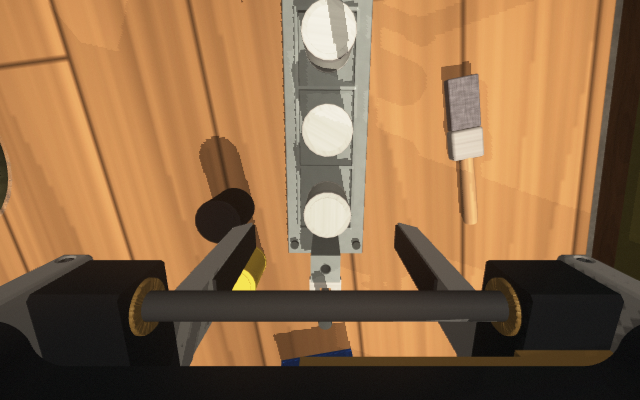

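The first picture shows the pin hanging upright in the fork at (346,230) with the bar gone. The second shows the three grey tins uncovered at (327,30), (327,130) and (327,215). Now I'll heft them.

```bash
python3 - <<'E'
from h import *
np.set_printoptions(precision=3,suppress=True)
def fz(n=15):
    a=[]
    for _ in range(n): arm.pause(.03); a.append(arm.sense()["ft_force"][2])
    return np.mean(a),np.std(a)/n**.5
for i,(x,y) in enumerate(((.564,-.1282),(.5754,-.0317),(.5885,.0657))):
    arm.move_ptp([x,y,.33],quat(YAW)); z0=fz(); arm.move_l([x,y,.232],v=.12)
    arm.gripper_close(); s=arm.sense(); w=s["width"]*94; f=s["ft_force"]
    if not 52<w<60: print("bad grip",w); break
    arm.move_l([x,y,.30],v=.1); arm.pause(.2); z1=fz()
    print(i,"w",round(w,1),"f",f,"weight",z0[0]-z1[0],z0[1],z1[1],"width up",arm.sense()["width"]*94,flush=True)
    arm.move_l([x,y,.2335],v=.06); print(" contact",arm.move_l([x,y,.2315],v=.02,until_force=4)); arm.pause(.1); arm.gripper_open(); arm.move_l([x,y,.33],v=.2)
    print(arm.sense()["clock"],flush=True)
E
```

```text
0 w 55.8 f [ 1.04  -0.484  0.287] weight 7.15870719302636 0.13806167338750458 0.11604678362855117 width up 55.697927704682826
 contact False
21.0167
1 w 55.7 f [-0.145 -0.654  0.609] weight 3.338168033410435 0.0843914278182812 0.15927967323946127 width up 55.714372504502194
 contact False
28.175
2 w 55.7 f [-0.766  0.357  1.197] weight 3.32980594333748 0.13957353187508595 0.12523760918986002 width up 55.917497701104566
 contact False
35.3333
```

The tin in the bay next to the pin is the heaviest, at 7.2 N against 3.3 N for each of the others. I'll lift it, then check everything.

```bash
python3 - <<'E'
from h import *
np.set_printoptions(precision=4,suppress=True)
def cloud():
    c=cam("wrist"); im,d=arm.read_camera("wrist")
    v,u=np.mgrid[0:400,0:640]; return ((np.stack([u,v,np.ones_like(u)],-1)@np.linalg.inv(c[0]).T*d[...,None]-c[2])@c[1]).reshape(-1,3)
arm.move_ptp([.565,-.12,.42],quat(YAW)); P=cloud()
for p in((.565,-.1282),(.5764,-.0317),(.5895,.0657)):
    t=P[(np.hypot(*(P[:,:2]-p).T)<.042)&(P[:,2]>.07)&(P[:,2]<.095)]
    e,r=cv2.minEnclosingCircle((t[:,:2]*1000).astype(np.float32)); print(np.array(e)/1000,r,np.median(t[:,2]),t[:,2].std())
x,y=.564,-.1282
arm.move_ptp([x,y,.33],quat(YAW)); arm.move_l([x,y,.232],v=.12); arm.gripper_close(); print(arm.sense()["width"]*94)
arm.move_l([x,y,.45],v=.1); arm.pause(1)
s=arm.sense(); print(s["clock"],s["ee_pos"],s["ft_force"],s["width"]*94,s["grasp_force"],np.abs(s["joint_vel"]).max())
im,d=arm.read_camera("scene"); save("end.png",cv2.resize(im[150:300,180:380],None,fx=4,fy=4)[:600])
for r in arm.tip_of("pin","scene")[:2]: print("pin",r, at_z("scene",r["centre"],.08))
E
```

```text
[ 0.5649 -0.1281] 28.450847625732422 0.08223882242187083 0.001591277772913795
[ 0.5765 -0.0318] 28.29961395263672 0.08236247740965244 0.0008285926827454411
[0.5894 0.0643] 28.24213218688965 0.08231761512652283 0.0020508616533092463
55.749780546245
41.65 [ 0.564  -0.1282  0.45  ] [-0.5986 -0.2049 -6.8388] 55.74008676123763 29.997289180755615 0.0011369408659596318
pin {'centre': [237.9, 246.0], 'confidence': 0.69} [ 0.5472 -0.2476  0.08  ]
```

View pics/end.png

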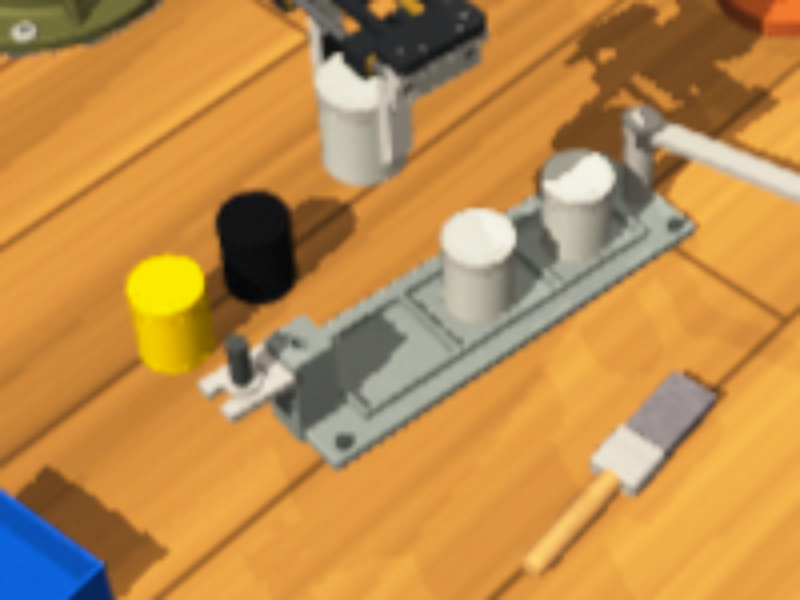

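The picture shows the pin hanging in the fork (237,365), the bar swung wide (720,160), two tins in their bays (480,265; 578,205) and the full one held up (362,120).

```bash
python3 -c "
from bench import arm
print(arm.sign_off())"
```

```text
the job is handed in; nothing more can be done
None
```

The job is handed in at about 42 s on the robot's clock: the heaviest tin (about 7.2 N, the others about 3.3 N each) is held upright about 23 cm above the bench, with the pin hanging in the notch, the bar open, and the two lighter tins standing in their bays; the judge's result was not shown.

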